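# Back a mainspring winder off by one click

### The job

The hand-cranked mainspring winder on the bench has been wound one click too far. Using only pushes of a fingertip, push the red ball lever over to the left, away from the wheel, so that the pawl lifts out of the ratchet wheel and stays up; push the black crank knob back over the top to the left (anticlockwise, seen from the crank side) so that the wheel goes back by one notch, then push the ball lever back to the right so that the pawl drops fully into that notch and locks the wheel. Do not grip or pinch anything, push gently, leave the things round the winder where they stand, and finish with the hand clear.

Things in the scene. Friction and masses are not known exactly. Their poses are not given: they have to be found in the camera images.
- spring_winder: Hand-cranked mainspring winder, fixed to the bench: dark blue-grey cast base 110 x 150 x 12 mm with an upright cheek plate 113 mm high (x = -10 to +2 mm). Origin: centre of its underside. Its own -x is the front (crank side, towards the robot, yaw within 0.3 rad), +y is left as seen from the front, z up.
- arbor (a point): Centre of the steel ratchet wheel, on the arbor's axis, which lies along the winder's x, 72 mm above the bench (winder x = -20, y = 0 mm). The wheel is 72 mm across and 12 mm thick and has 10 teeth: one notch = 36 degrees = 0.628 rad.
- ratchet_wheel (a joint): Turn of wheel and crank (one part), rad; starts at 0 to 0.12, pawl down. Winding (clockwise from the front) is +; back (top goes left) is -; one notch back is -0.628. Pawl down: no way back, winding clicks. Pawl up: turns both ways against a drag (2 N at the knob), stays where left. The pawl drops fully in at 0 to 0.27 (start notch) or -0.63 to -0.36 (next back); between, it lies on a tooth.
- pawl_pin (a point): Pin of the pawl, along the winder's x (winder x = -20, y = +58, z = 96 mm): the pawl swings about it in the wheel's plane, its nose reaching right onto the top of the wheel, its ball lever standing up.
- pawl (a joint): Angle of the pawl, rad: 0 = fully down in a notch, wheel locked; about 0.14 = nose on a tooth tip; 0.75 = thrown over to the left against its stop, where it stays up. Its weight tips over at about 0.4: below that it falls into the wheel, above it falls to the stop. Very light to move (under 0.5 N).
- pawl_ball (a point): Centre of the red ball (21 mm diameter) on top of the pawl's lever (rod 7 mm thick), 75 mm from the pin. In the winder's frame x = -20 mm; pawl down: y = +35, z = 167 mm; thrown over: y = +90, z = 164 mm; between them up to 171 mm. Pushed left (+y of the winder) it lifts the pawl, pushed right it drops it in. The rising nose comes up to 145 mm high, right of the lever: push above that.
- crank_knob (a point): Centre of the black crank knob: a round handle, 17 mm diameter, 40 mm long, lying along the winder's x (x = -52 to -92 mm; centre -72), on a crank of 55 mm radius (arm at x = -49 to -41 mm). At wheel value 0 it stands 62 degrees above the right horizontal (y = -26, z = 121 mm); one notch back it is near the top (y = +8, z = 126 mm).
- round_box: Bystander: pale round box, 42 mm diameter, 20 mm high, loose, standing about 12 cm to the right of the winder. Origin: centre of its underside. Leave it alone.
- loupe_1: Bystander: black eyeglass loupe, 35 mm diameter, 39 mm high, loose, about 12 cm to the left of the winder. Origin: centre of its underside. Leave it alone.
- bottle_2: Bystander: small oil bottle with a black body and a white pointed tip, 23 mm diameter, 75 mm high, loose, left of the winder and a little behind. Origin: centre of its underside. Leave it alone.

How it is judged (in metres and radians):
On the way, in this order (a step that is already met when the one before it is completed fails the run):
1. the pawl is thrown over and stays up, the wheel still in its first notch (value of joint pawl above 0.6 rad and value of joint ratchet_wheel above -0.1 rad), for 0.2 s.
2. the wheel is pushed back off its first notch while the pawl is up (value of joint ratchet_wheel below -0.25 rad and value of joint pawl above 0.35 rad), for 0.1 s.
At the end, for the whole second after the job is handed in: the wheel stands one notch back from where it started (joint value between -0.70 and -0.30 rad) and at rest, with the pawl fully down in that notch (below 0.05 rad); the three bystanders are within 15 mm of where they stood (value of joint pawl below 0.05 rad and value of joint ratchet_wheel between -0.7 and -0.3 rad and velocity of joint ratchet_wheel between -0.05 and 0.05 rad/s and distance of each of round_box, loupe_1, bottle_2 from where it was at the start of the episode below 0.015 m); the robot touches nothing.
It fails at once if the fingers bear on the winder with more than 35 N (pinched or forced) (contact force between the fingers and spring_winder above 35 N).
It fails at once if the round box is lifted or knocked away (moved over 30 mm) (distance of round_box from where it was at the start of the episode above 0.03 m).
It fails at once if the loupe is lifted or knocked away (moved over 30 mm) (distance of loupe_1 from where it was at the start of the episode above 0.03 m).
It fails at once if the oil bottle is lifted or knocked away (moved over 30 mm) (distance of bottle_2 from where it was at the start of the episode above 0.03 m).
It also fails if it takes over 51 s, if anything falls off the work surface, if the arm or the gripper's body presses on something with over 40 N, if the wrist force passes 120 N, or if a joint passes its speed limit or range.

### The arm

A 6-joint arm with a two-finger parallel gripper is mounted at the origin on a cart in front of the work surface, level with it; the furniture and walls round the work are solid. World frame = base frame: x ahead of the robot, y to its left, z up, the work surface at z = 0. Lengths are in m, angles in degrees, forces in N, time in s.
With the tool pointing down it reaches from about 0.35 to 0.875 m from the base axis. Payload 4.2 kg.
Tool frame: the origin (TCP) lies midway between the tips of the shut fingers; the grasp point (between the pads) lies r.pinch_z behind it (r.pinch_z is the distance from the TCP to the grasp point, in m); z points along the fingers, y is the direction in which the jaws open and shut (so a half turn about z gives the same grasp; the last joint's range is limited). The gripper opens to 87 mm and grips with 3 to 60 N. Pads are 19 mm wide; open, the fingers measure 117 mm over their backs; the gripper's body (75 mm by 190 mm) begins 51 mm behind the grasp point.
Start: joints at [-49.24, 22.042, 0.453, 0, -68.411, -14.817], TCP at [0.273, -0.562, 0.223] pointing down, gripper open.
Joint ranges: [-179.83, 179.83], [-69.29, 118.12], [-61.27, 80.66], [-181.25, 117.63], [-171.15, -9.14], [-177.46, 177.46]. Speed limits (degrees/s): [159.86, 159.86, 180, 180, 180, 180].

### API

Orientations are given as a 3x3 rotation matrix whose columns are the frame's x, y, z axes.
In Python, from station import r gives the robot as it stands. The module is installed in compiled form; this text tells all that it offers.
- The arm moves only by the tool play_rows, never from a script. Its argument "deltas" is a list of rows, each a list of 7 numbers: the shift along the tool's x, y, z in units of 25 mm (1.0 is 25 mm), then the turn, a rotation vector about the tool's x, y, z in units of 5 degrees (1.0 is 5 degrees), then the finger opening in mm, from 0 to 87. In form: [[tx, ty, tz, wx, wy, wz, fingers], ...]. A call has 1 to 12 rows; each row is the pose to reach, as a shift and turn from the pose commanded when the call began, along the tool's axes at that moment; what a row does not reach only later rows make up. A row lasts 1/10 s, in which the tool goes at most 50 mm and 8.59 degrees, less where a joint would pass 70% of its speed; a pose out of reach is approached as far as the arm can. A call with a gripper value outside its range is refused whole. The fingers move at their own pace and stop on an object; the grip force is fixed at half the most. Time passes only in rows, so rows that repeat a pose let the fingers close. It gives the time, the measured TCP pose, the force and the opening at its end, in the units of the state.
- r.sense(): the state, without advancing time (a new reading comes with each control period).
- r.capture(name): name is "scene" or "top" or "wrist"; returns a dict with "pixels" (400x640x3 uint8, red, green, blue), "camera_matrix" (3x3 intrinsics, pixels), "k1" (the pictures are not rectified: a ray, as slopes to the right and down, at radius r is drawn at 1 + k1 r^2 times it, then the intrinsics apply), "R" (3x3) and "t" (3): a world point X has camera coordinates R X + t; the wrist camera has in their place "T_tool_cam" (4x4, takes a point from camera to tool coordinates, whose origin is the TCP and whose axes are the flange's). Camera axes: x right, y down, z forward; pixel columns grow to the right and rows downward; lengths in m; the calibration is good to about 2 mm. A picture is of the moment at which its call begins: read the wrist's pose just before it. There is no depth.
- r.finish_job(): hands the job in, once; it reports no verdict.
Trained networks look in the newest picture that a camera, given by its name, has taken for a name from the list of things; names that differ only in an ending like _2 or _b are one class to them, and where a whole thing is asked for, a point or a joint stands for the part that bears it (a point fixed in the world has none). Each returns a list of dicts, best first, with "score" (0 to 1); they miss things now and then, are a little off and sometimes report something else, mostly with a low value. They report only what shows in the picture. A call takes as long as a camera call.
- r.spot_in(camera, target): "centre" ([x, y, z] in m, in world coordinates, good to about 4 mm: the middle of the surface that is visible of it).
- r.cut_out(camera, target): "region" (400x640 bool, what is visible of it).
The state is a dict: "time_s": time; "joints": joint angles; "joint_velocities": joint speeds; "effort": joint torques, N m; "tcp_pos": TCP position; "ee_rot": TCP orientation; "wrist_force": force on the tool from outside, world axes, zero at the start; "moment": the same for the moment, N m; "gripper_width": opening from 0.0 (shut) to 1.0 (fully open).
Only numpy, scipy, OpenCV 4.12 (cv2) and the standard library are available. Lean on these libraries where they do the work, as an engineer would, in place of code of your own. Each camera call takes 0.05 s, during which the arm holds its last target.

## Working session

There is one attempt and no reset: what is moved stays moved. The work goes in short steps, Python scripts to look and compute and a tool call to move; the robot and the scene stay as the last step left them, time stands still between calls to the robot, and variables do not carry over. Pictures are saved under pics/ and viewed, and the job is handed in when it is done.

Besides the shell and the picture viewer there is one more tool, called after ">>>" by a JSON object that holds its "method" and its "body". play_rows: Moves the arm, as the interface text tells. Its arguments: {"type":"object","properties":{"deltas":{"type":"array","items":{"type":"array","items":{"type":"number"}}}},"required":["deltas"]}

```bash
mkdir -p pics; cat > h.py <<'E'
import numpy as np, cv2
from station import r
def save(cam,name):
    c=r.capture(cam); cv2.imwrite(f'pics/{name}.png',cv2.cvtColor(c['pixels'],cv2.COLOR_RGB2BGR)); return c
def proj(c,X):
    p=c['R']@np.asarray(X,float)+np.asarray(c['t']); s=p[:2]/p[2]; s=s*(1+c['k1']*(s@s)); K=np.array(c['camera_matrix']); return K[:2,:2]@s+K[:2,2]
E
python3 - <<'E'
from h import *
s=r.sense(); print(s, r.pinch_z)
for cam in ['scene','top']:
    c=save(cam,cam+'0'); print(cam,c['camera_matrix'],c['k1'],np.round(c['R'],3).tolist(),c['t'])
    for n in ['spring_winder','arbor','pawl_pin','pawl_ball','crank_knob','round_box','loupe_1','bottle_2']:
        try: print(n,[(np.round(d['centre'],3).tolist(),round(d['score'],2)) for d in r.spot_in(cam,n)[:3]])
        except Exception as e: print(n,e)
E
```

```text
{'time_s': 0.0, 'joints': array([-4.92399974e+01,  2.20901911e+01,  3.81626591e-01, -2.80771225e-02,
       -6.84124245e+01, -1.48158422e+01]), 'joint_velocities': array([-0.11398698,  0.10375092,  0.00453484, -0.04466945, -0.0334212 ,
       -0.02565775]), 'effort': array([ 4.61784509e-05, -3.90668213e+01,  1.87401509e+01,  4.22000527e+00,
        1.09303606e-02, -2.23714510e-04]), 'tcp_pos': array([ 0.27318219, -0.56147489,  0.2214806 ]), 'ee_rot': array([[-8.99299872e-01, -4.37331307e-01, -1.03351177e-03],
       [-4.37332517e-01,  8.99297877e-01,  1.89694414e-03],
       [ 9.98418748e-05,  2.15790993e-03, -9.99997667e-01]]), 'wrist_force': array([ 0.16076862,  0.37806405, -0.23561634]), 'moment': array([0.00465169, 0.00054098, 0.01431906]), 'gripper_width': 0.996469134485276} 0.0187
scene [[361.90651976   0.         310.75033289]
 [  0.         361.90651976 196.1901326 ]
 [  0.           0.           1.        ]] -0.06929064282790041 [[-0.626, -0.78, 0.004], [-0.606, 0.483, -0.631], [0.491, -0.397, -0.775]] [0.28655584 0.38435508 0.66893065]
spring_winder [([0.508, 0.016, 0.064], 0.82)]
arbor [([0.51, 0.015, 0.062], 0.69)]
pawl_pin []
pawl_ball [([0.511, 0.04, 0.112], 0.61)]
crank_knob [([0.486, -0.005, 0.093], 0.93)]
round_box [([0.508, -0.116, 0.023], 0.67)]
loupe_1 [([0.55, 0.109, 0.024], 0.68)]
bottle_2 [([0.594, 0.11, 0.024], 0.43)]
top [[414.98932478   0.         327.75662726]
 [  0.         414.98932478 204.18420112]
 [  0.           0.           1.        ]] -0.018250205025840946 [[0.008, -1.0, -0.003], [-0.975, -0.007, -0.224], [0.224, 0.005, -0.975]] [-0.02893321  0.54340434  0.86820624]
spring_winder [([0.517, -0.009, 0.018], 0.89)]
arbor [([0.514, -0.011, 0.018], 0.97)]
pawl_pin [([0.516, -0.009, 0.015], 0.95)]
pawl_ball [([0.512, 0.034, 0.116], 0.82)]
crank_knob [([0.482, -0.014, 0.101], 0.91)]
round_box [([0.512, -0.113, 0.024], 0.59)]
loupe_1 [([0.553, 0.107, 0.029], 0.48)]
bottle_2 []
```

View pics/scene0.png

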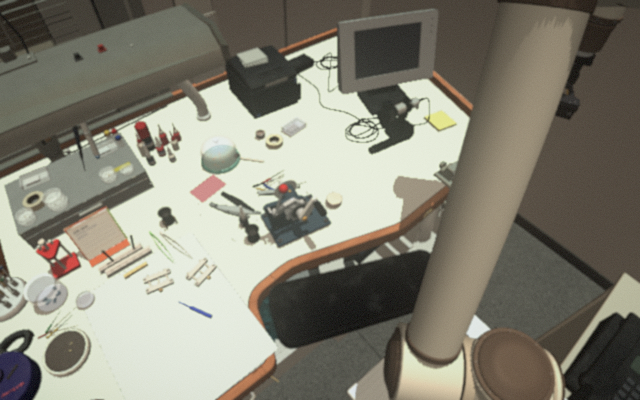

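View pics/top0.png

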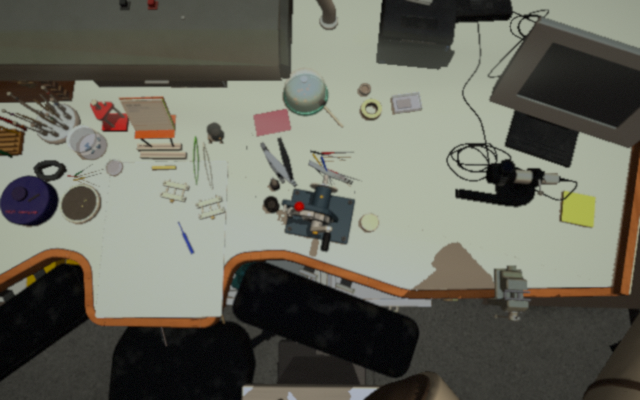

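The winder is at about (320,212) in the top view and (293,215) in the scene view, with the red ball at (298,207) and (284,188). I'll zoom in for pose-fit points.

```bash
python3 - <<'E'
import cv2
a=cv2.imread('pics/top0.png')[165:260,250:390]; cv2.imwrite('pics/t0z.png',cv2.resize(a,None,fx=5.7,fy=5.7,interpolation=cv2.INTER_CUBIC))
a=cv2.imread('pics/scene0.png')[165:260,215:350]; cv2.imwrite('pics/s0z.png',cv2.resize(a,None,fx=5.7,fy=5.7,interpolation=cv2.INTER_CUBIC))
E
```

```text
(no output)
```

View pics/t0z.png

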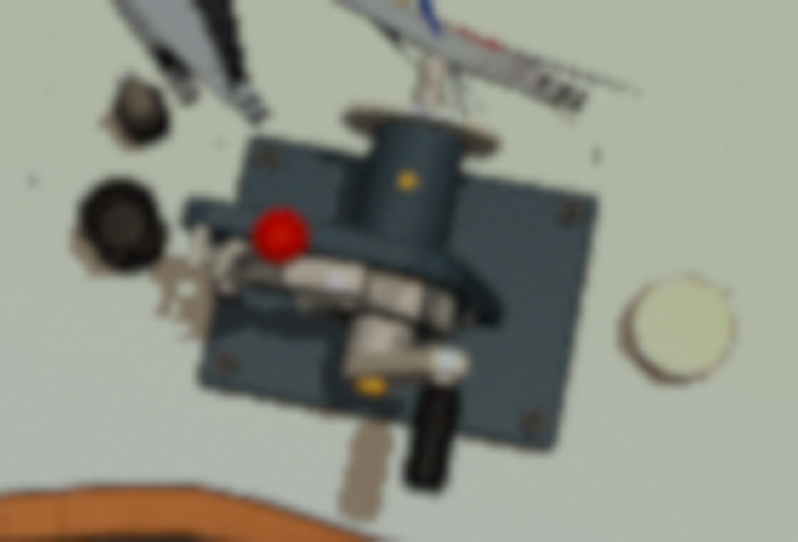

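View pics/s0z.png

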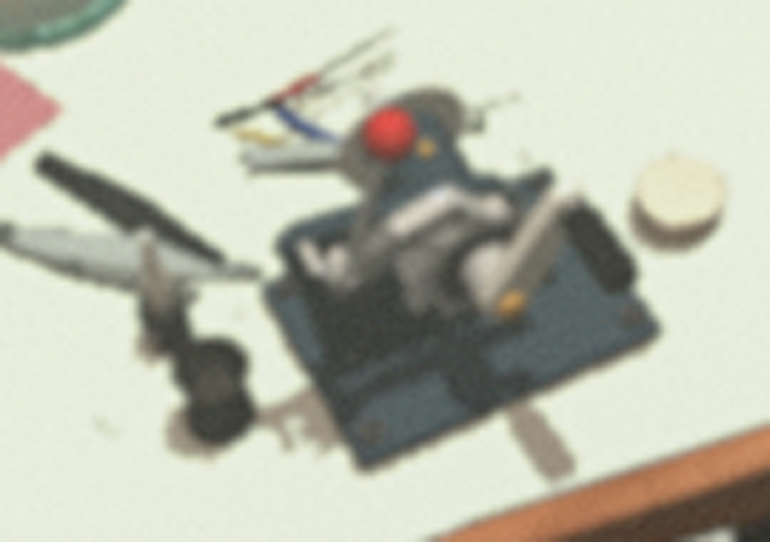

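```bash
cat > fit.py <<'E'
from h import *
from scipy.optimize import least_squares
ct=r.capture('top'); cs=r.capture('scene')
zt=lambda u,v:np.array([u/5.7+250-.4,v/5.7+165-.4]); zs=lambda u,v:np.array([u/5.7+215-.4,v/5.7+165-.4])
z=.010
def knob(q,x=-.072):
    a=np.radians(62)-q; return [x,-.055*np.cos(a),.072+.055*np.sin(a)]
obs=[(ct,[.055,.075,z],zt(250,140)),(ct,[.055,-.075,z],zt(597,198)),(ct,[-.055,-.075,z],zt(552,448)),(ct,[-.055,.075,z],zt(203,383)),
(ct,[-.02,.035,.167],zt(280,236)),(cs,[-.02,.035,.167],zs(391,133)),
(cs,[-.055,.075,z],zs(365,464)),(cs,[-.055,-.075,z],zs(660,328)),(cs,[.055,.075,z],zs(268,288)),
(ct,'k',zt(432,440)),(cs,'k',zs(600,243))]
def W(p,X):
    c,s=np.cos(p[2]),np.sin(p[2]); return np.array([p[0]+c*X[0]-s*X[1],p[1]+s*X[0]+c*X[1],X[2]])
def f(p):
    return np.concatenate([proj(c,W(p,knob(p[3]) if isinstance(X,str) else X))-o for c,X,o in obs])
o=least_squares(f,[.51,-.01,-.1,.05],loss='soft_l1'); p=o.x
print(np.round(p,4)); print(np.round(f(p).reshape(-1,2),1).tolist())
for n,X in dict(ball=[-.02,.035,.167],thrown=[-.02,.09,.164],knob=knob(p[3]),knobend=knob(p[3],-.092),knobback=knob(p[3]-.628)).items(): print(n,np.round(W(p,X),4))
np.save('p.npy',p)
E
python3 fit.py
```

```text
[ 0.5277 -0.0058 -0.1737  0.0428]
[[-0.3, -1.3], [0.8, -0.5], [0.8, 1.1], [-1.4, 0.9], [0.1, 0.6], [-0.1, 0.3], [-0.4, 0.3], [1.4, -0.3], [-1.9, -1.2], [0.1, -0.5], [0.1, 0.1]]
ball [0.514  0.0321 0.167 ]
thrown [0.5236 0.0863 0.164 ]
knob [ 0.452  -0.0208  0.1194]
knobend [ 0.4323 -0.0174  0.1194]
knobback [0.4577 0.0119 0.1267]
```

```bash
cat > go.py <<'E'
from h import *
import sys
from scipy.spatial.transform import Rotation as Ro
p=np.load('p.npy'); c,s=np.cos(p[2]),np.sin(p[2]); M=np.array([[c,-s,0],[s,c,0],[0,0,1]])
st=r.sense(); R=np.array(st['ee_rot']); t=np.array(st['tcp_pos'])
Rt=np.column_stack([-M[:,0],M[:,1],[0,0,-1]])
print('winder tcp mm',np.round(1e3*(M.T@(t-[p[0],p[1],0])),1),'t',st['time_s'],'F',np.round(M.T@st['wrist_force'],2))
rv=Ro.from_matrix(R.T@Rt).as_rotvec(degrees=True)/5
for a in sys.argv[1:]:
    X=np.array(eval(a))/1e3; print(a,np.round(R.T@(M@X+[p[0],p[1],0]-t)/.025,3),np.round(rv,2))
E
python3 go.py "[-20,-60,240]" "[-20,-40,240]" "[-20,-12,240]"
```

```text
winder tcp mm [-154.3 -591.8  222.5] t 1.0 F [-0.49 -0.54  0.69]
[-20,-60,240] [-16.822  14.082  -0.698] [-0.    0.    7.18]
[-20,-40,240] [-17.291  14.73   -0.698] [-0.    0.    7.18]
[-20,-12,240] [-17.948  15.637  -0.698] [-0.    0.    7.18]
```

>>> {"method": "play_rows", "body": {"deltas": [[0,0,-0.7,0,0,0,0],[-1,0.8,-0.9,0,0,0.5,0],[-2,1.7,-0.9,0,0,1,0],[-3,2.5,-0.9,0,0,1.5,0],[-4.2,3.5,-0.9,0,0,2.1,0],[-5.4,4.5,-0.9,0,0,2.8,0],[-6.6,5.5,-0.9,0,0,3.5,0],[-7.8,6.5,-0.9,0,0,4.2,0],[-9,7.5,-0.9,0,0,4.9,0],[-10.2,8.5,-0.9,0,0,5.6,0],[-11.2,9.3,-0.9,0,0,6.4,0],[-12,10,-0.9,0,0,7.18,0]]}}

```text
time_s: 2.2
tcp_pos: [0.4345, -0.2043, 0.2454]
ee_rot: [[-0.985, 0.175, 0.001], [0.175, 0.985, -0.0], [-0.001, 0.0, -1.0]]
wrist_force: [0.2, -0.3, -0.3]
gripper_width: 0.032
```

```bash
python3 go.py "[-20,-12,240]"
```

```text
winder tcp mm [ -57.5 -211.6  245.4] t 2.2 F [ 0.21 -0.31 -0.3 ]
[-20,-12,240] [-1.486  7.987  0.216] [ 0.    0.01 -0.02]
```

>>> {"method": "play_rows", "body": {"deltas": [[-0.2,0.8,0,0,0,0,0],[-0.4,1.8,0,0,0,0,0],[-0.7,3,0,0,0,0,0],[-0.9,4.2,0,0,0,0,0],[-1.1,5.4,0,0,0,0,0],[-1.3,6.6,0,0,0,0,0],[-1.49,7.5,0.2,0,0,0,0],[-1.49,7.9,0.2,0,0,0,0],[-1.49,7.9,0.2,0,0,0,0],[-1.49,7.9,0.2,0,0,0,0]]}}

```text
time_s: 3.2
tcp_pos: [0.5044, -0.0183, 0.2402]
ee_rot: [[-0.985, 0.173, -0.0], [0.173, 0.985, -0.0], [0.0, -0.0, -1.0]]
wrist_force: [-0.1, -0.1, 0.6]
gripper_width: 0.003
```

```bash
python3 go.py "[-20,-12,153]" "[-20,50,153]"; python3 - <<'E'
from h import *
for cam,(a,b) in dict(scene=(100,180),top=(100,220)).items():
    save(cam,cam+'1'); 
    im=cv2.imread(f'pics/{cam}1.png')[a:a+160,b:b+220]; cv2.imwrite(f'pics/{cam}1z.png',cv2.resize(im,None,fx=3.5,fy=3.5,interpolation=cv2.INTER_CUBIC))
save('wrist','w1')
E
```

```text
winder tcp mm [-20.8 -16.3 240.2] t 3.2 F [-0.11 -0.17  0.59]
[-20,-12,153] [-0.032  0.174  3.488] [-0. -0. -0.]
[-20,50,153] [-0.032  2.654  3.488] [-0. -0. -0.]
```

View pics/scene1z.png

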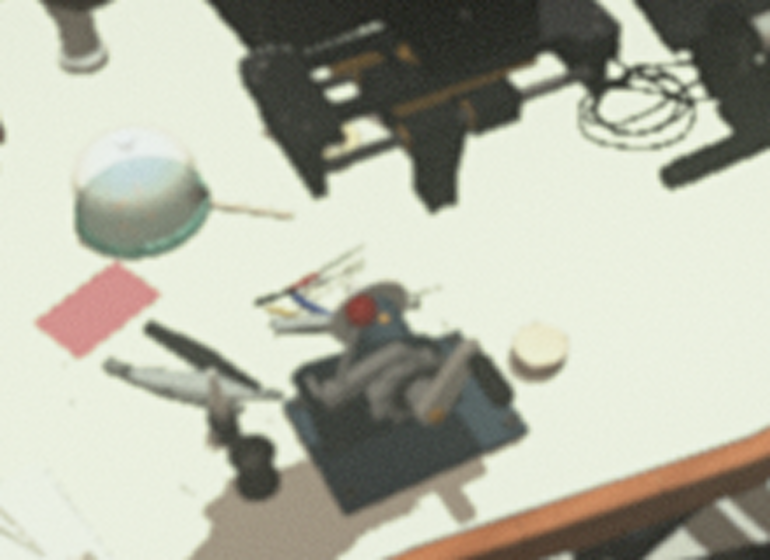

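View pics/w1.png

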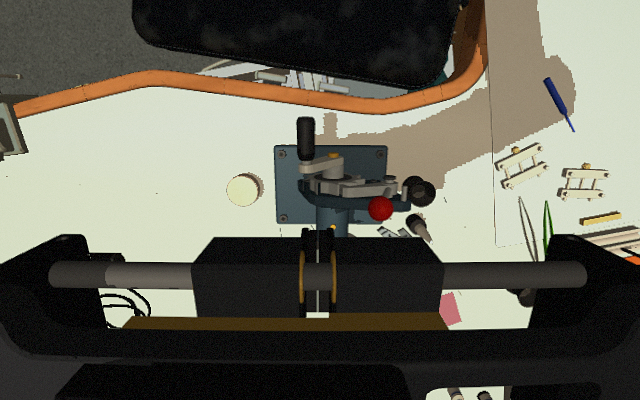

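The wrist view shows the shut fingers above the winder (tip near (318,240)). The ball is to their left on the winder, at (380,208). I'll lower to the right of the ball.

>>> {"method": "play_rows", "body": {"deltas": [[0,0,0.8,0,0,0,0],[0,0,1.8,0,0,0,0],[0,0,2.7,0,0,0,0],[0,0,3.2,0,0,0,0],[0,0,3.45,0,0,0,0],[0,0,3.45,0,0,0,0]]}}

```text
time_s: 3.95
tcp_pos: [0.5043, -0.0184, 0.1533]
ee_rot: [[-0.985, 0.174, -0.001], [0.174, 0.985, -0.0], [0.001, -0.001, -1.0]]
wrist_force: [0.2, 0.2, 0.3]
gripper_width: 0.002
```

>>> {"method": "play_rows", "body": {"deltas": [[0,0.2,0,0,0,0,0],[0,0.4,0,0,0,0,0],[0,0.6,0,0,0,0,0],[0,0.8,0,0,0,0,0],[0,1.0,0,0,0,0,0],[0,1.2,0,0,0,0,0],[0,1.4,0,0,0,0,0],[0,1.6,0,0,0,0,0],[0,1.6,0,0,0,0,0]]}}

```text
time_s: 4.85
tcp_pos: [0.5117, 0.0221, 0.1538]
ee_rot: [[-0.985, 0.172, 0.0], [0.172, 0.985, 0.0], [-0.0, 0.0, -1.0]]
wrist_force: [-0.0, 0.5, 0.2]
gripper_width: 0.009
```

```bash
python3 go.py "[-20,50,153]"; python3 - <<'E'
from h import *
for cam,(a,b) in dict(scene=(100,180),top=(100,220)).items():
    save(cam,cam+'2'); 
    im=cv2.imread(f'pics/{cam}2.png')[a:a+160,b:b+220]; cv2.imwrite(f'pics/{cam}2z.png',cv2.resize(im,None,fx=3.5,fy=3.5,interpolation=cv2.INTER_CUBIC))
save('wrist','w2')
E
```

```text
winder tcp mm [-20.5  24.8 153.8] t 4.85 F [-0.12  0.45  0.16]
[-20,50,153] [-0.022  1.009  0.03 ] [0.   0.   0.01]
```

View pics/scene2z.png

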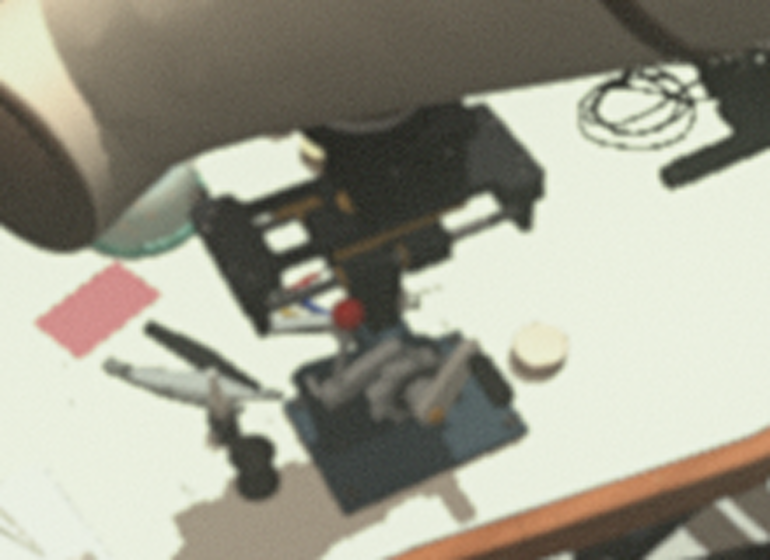

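View pics/w2.png

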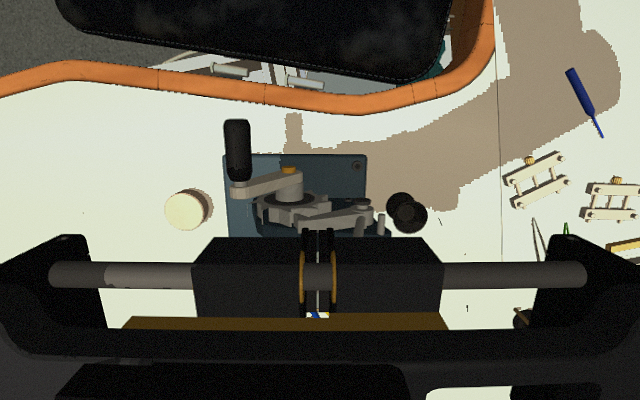

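The ball has moved from (361,311) to (349,314) in the zoomed scene view, so the finger is in contact. I'll keep pushing.

>>> {"method": "play_rows", "body": {"deltas": [[0,0.2,0,0,0,0,0],[0,0.4,0,0,0,0,0],[0,0.6,0,0,0,0,0],[0,0.8,0,0,0,0,0],[0,1.0,0,0,0,0,0],[0,1.2,0,0,0,0,0],[0,1.35,0,0,0,0,0],[0,1.45,0,0,0,0,0],[0,1.5,0,0,0,0,0],[0,1.5,0,0,0,0,0],[0,1.5,0,0,0,0,0]]}}

```text
time_s: 6.1
tcp_pos: [0.518, 0.0584, 0.1538]
ee_rot: [[-0.985, 0.173, -0.0], [0.173, 0.985, -0.0], [0.0, -0.0, -1.0]]
wrist_force: [0.5, 0.0, 0.6]
gripper_width: 0.006
```

```bash
cat > look.py <<'E'
from h import *
import sys
from scipy.optimize import least_squares
p=np.load('p.npy')
def W(X):
    c,s=np.cos(p[2]),np.sin(p[2]); return np.array([p[0]+c*X[0]-s*X[1],p[1]+s*X[0]+c*X[1],X[2]])
k=sys.argv[1]; C={}
for cam,(a,b) in dict(scene=(100,180),top=(100,220)).items():
    c=save(cam,cam+k); C[cam]=c
    im=cv2.imread(f'pics/{cam}{k}.png')[a:a+160,b:b+220]; cv2.imwrite(f'pics/{cam}{k}z.png',cv2.resize(im,None,fx=3.5,fy=3.5,interpolation=cv2.INTER_CUBIC))
    h=cv2.cvtColor(c['pixels'],cv2.COLOR_RGB2HSV)[a:a+160,b:b+220]
    m=((h[...,0]<6)|(h[...,0]>174))&(h[...,1]>190)&(h[...,2]>70)
    n,l,s,ce=cv2.connectedComponentsWithStats(m.astype(np.uint8))
    for i in range(1,n):
        if s[i,4]<15: continue
        u=ce[i]+[b,a]
        f=lambda q:proj(c,W([-.02,.058+.075*np.sin(q[0]-.3115),.096+.075*np.cos(q[0]-.3115)]))-u
        o=least_squares(f,[.3]); print(cam,'red',np.round(u,1),s[i,4],'pawl',o.x.round(3),'res',np.round(o.fun,1))
    for d in r.cut_out(cam,'crank_knob')[:1]:
        mm=np.array(d['region']); v=np.argwhere(mm).mean(0)[::-1]; print(cam,'knob cut',v.round(1),mm.sum(),round(d['score'],2))
        def g(q):
            a_=np.radians(62)-q[0]; return proj(c,W([-.072,-.055*np.cos(a_),.072+.055*np.sin(a_)]))-v
        o=least_squares(g,[-.2]); print('  q',o.x.round(3),'res',np.round(o.fun,1))
E
python3 look.py 3; python3 go.py
```

```text
scene knob cut [303.7 208.8] 655 0.96
  q [-0.651] res [1.7 3. ]
top knob cut [368.3 222.4] 290 0.71
  q [0.943] res [-30.5  23.7]
winder tcp mm [-20.6  61.5 153.8] t 6.3 F [ 0.37 -0.01 -0.56]
```

View pics/scene3z.png

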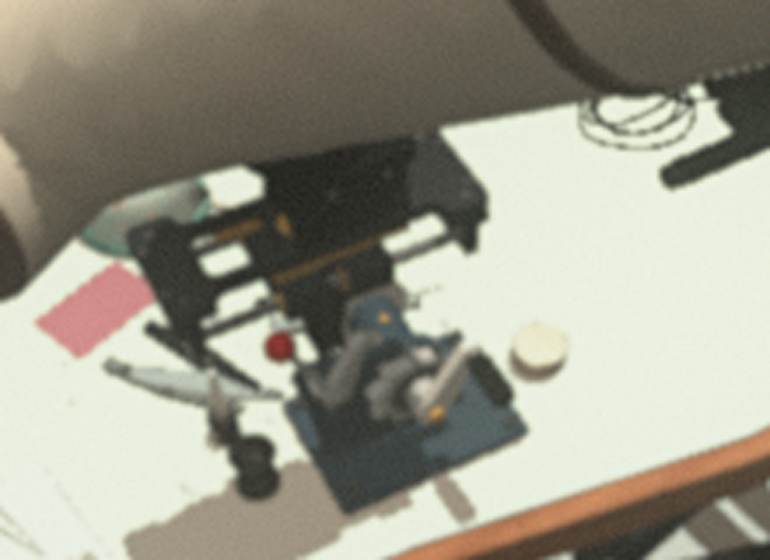

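The ball is now at (279,347), left of the finger with a gap, so the pawl seems to be thrown over. I'll back off right a little and rise.

>>> {"method": "play_rows", "body": {"deltas": [[0,-0.2,-0.2,0,0,0,0],[0,-0.4,-1,0,0,0,0],[0,-0.7,-2,0,0,0,0],[0,-1.5,-2.6,0,0,0,0],[0,-2.5,-2.6,0,0,0,0],[0.4,-3.5,-2.6,0,0,0,0],[0.8,-4.5,-2.6,0,0,0,0],[1.3,-5.1,-2.6,0,0,0,0],[1.8,-5.4,-2.6,0,0,0,0],[2.3,-5.5,-2.6,0,0,0,0],[2.3,-5.5,-2.6,0,0,0,0]]}}

```text
time_s: 7.4
tcp_pos: [0.4362, -0.0668, 0.2191]
ee_rot: [[-0.985, 0.173, 0.0], [0.173, 0.985, 0.0], [-0.0, 0.0, -1.0]]
wrist_force: [1.0, 0.8, 0.1]
gripper_width: 0.004
```

```bash
sed -i 's/>190)/>150)/' look.py; python3 look.py 4; python3 go.py "[-77,-72,111]"
```

```text
scene red [259.5 198.1] 30 pawl [0.75] res [0.4 0.5]
scene knob cut [304.  209.3] 558 0.65
  q [-0.65] res [1.4 2.6]
winder tcp mm [-77.5 -75.2 219. ] t 7.6 F [ 0.   -0.26  0.21]
[-77,-72,111] [-0.018  0.125  4.318] [0.   0.01 0.01]
```

View pics/scene4z.png

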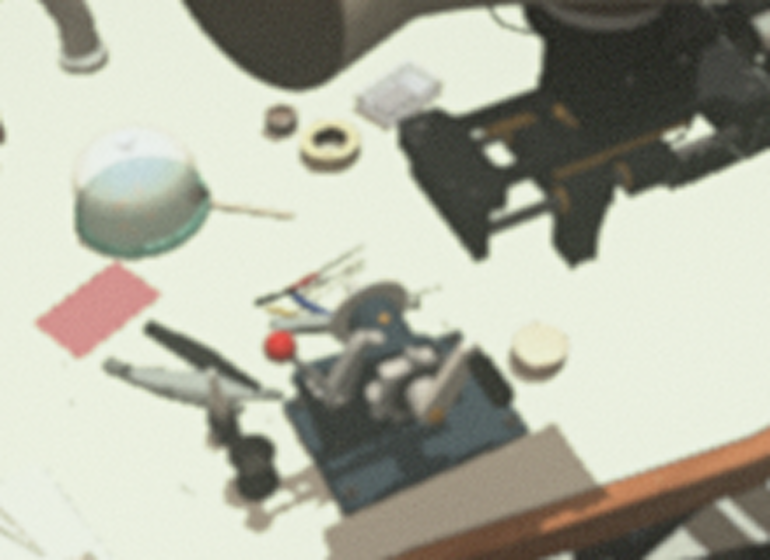

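The pawl reads 0.75 and the knob hasn't moved. I'll lower to the right of the knob and push left.

>>> {"method": "play_rows", "body": {"deltas": [[0,0,1,0,0,0,0],[0,0,2,0,0,0,0],[0,0,3,0,0,0,0],[0,0,3.9,0,0,0,0],[0,0,4.3,0,0,0,0],[0,0,4.3,0,0,0,0]]}}

```text
time_s: 8.2
tcp_pos: [0.4372, -0.0669, 0.1101]
ee_rot: [[-0.985, 0.172, -0.003], [0.172, 0.985, -0.001], [0.003, -0.001, -1.0]]
wrist_force: [0.3, 0.0, 0.4]
gripper_width: 0.001
```

>>> {"method": "play_rows", "body": {"deltas": [[0,0.2,0,0,0,0,0],[0,0.4,0,0,0,0,0],[0,0.6,0,0,0,0,0],[0,0.75,0,0,0,0,0],[0,0.9,0,0,0,0,0],[0,1.05,0,0,0,0,0],[0,1.2,0,0,0,0,0],[0,1.35,0,0,0,0,0],[0,1.5,0,0,0,0,0],[0,1.6,0,0,0,0,0],[0,1.6,0,0,0,0,0]]}}

```text
time_s: 9.3
tcp_pos: [0.4442, -0.0281, 0.1115]
ee_rot: [[-0.985, 0.172, -0.001], [0.172, 0.985, -0.001], [0.001, -0.001, -1.0]]
wrist_force: [-1.8, -4.5, 3.2]
gripper_width: 0.004
```

```bash
python3 look.py 5; python3 go.py "[-77,-22,111]"; python3 -c "
from h import *
save('wrist','w5')"
```

```text
scene knob cut [305.  211.4] 321 0.54
  q [-0.654] res [0.3 0.5]
top red [271.  200.1] 53 pawl [0.785] res [-0.1  1.9]
winder tcp mm [-78.4 -36.3 111.3] t 9.5 F [-0.21 -4.37  4.05]
[-77,-22,111] [-0.055  0.57   0.012] [-0.01 -0.01 -0.  ]
```

View pics/scene5z.png

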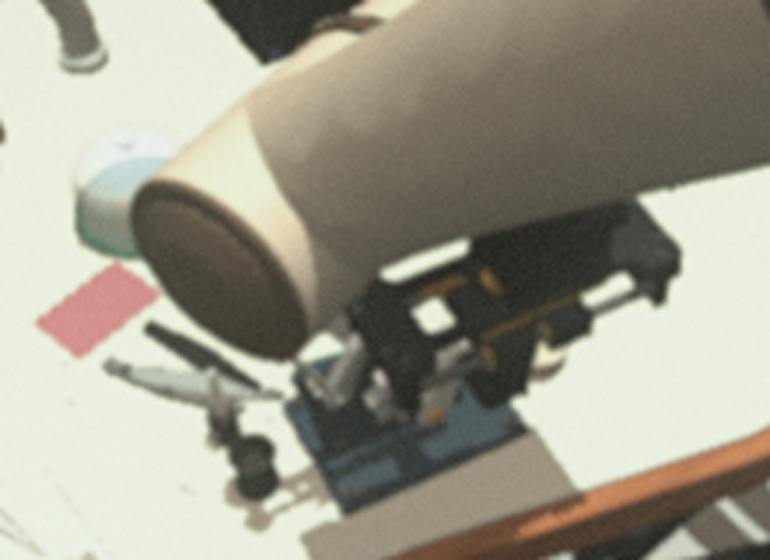

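View pics/w5.png

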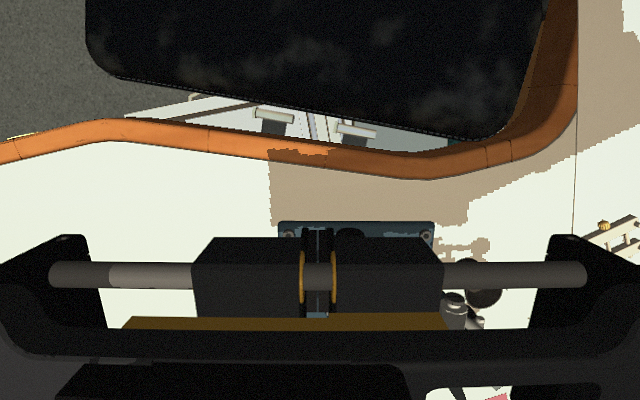

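The finger is in contact at a gentle ~5 N. I'll carry on to about y = -22 mm.

>>> {"method": "play_rows", "body": {"deltas": [[0,0.1,0,0,0,0,0],[0,0.2,0,0,0,0,0],[0,0.3,0,0,0,0,0],[0,0.4,0,0,0,0,0],[0,0.5,0,0,0,0,0],[0,0.57,0,0,0,0,0],[0,0.57,0,0,0,0,0]]}}

```text
time_s: 10.25
tcp_pos: [0.4473, -0.013, 0.1112]
ee_rot: [[-0.985, 0.173, 0.001], [0.173, 0.985, 0.001], [-0.0, 0.001, -1.0]]
wrist_force: [-0.2, -0.7, 1.9]
gripper_width: 0.006
```

```bash
python3 go.py "[-77,-70,111]"
```

```text
winder tcp mm [-77.9 -21.  111.2] t 10.25 F [-0.12 -0.7   1.9 ]
[-77,-70,111] [-0.037 -1.96   0.006] [0.01 0.   0.  ]
```

Now I'll back off right, rise and check.

>>> {"method": "play_rows", "body": {"deltas": [[0,-0.4,0,0,0,0,0],[0,-1.1,0,0,0,0,0],[0,-1.7,-0.4,0,0,0,0],[0,-2,-1.5,0,0,0,0],[0,-2,-2.8,0,0,0,0],[0,-2,-4,0,0,0,0],[0,-3,-4.4,0,0,0,0],[0,-4,-4.4,0,0,0,0],[0,-4,-4.4,0,0,0,0]]}}

```text
time_s: 11.15
tcp_pos: [0.4294, -0.1136, 0.2215]
ee_rot: [[-0.984, 0.176, 0.001], [0.176, 0.984, 0.001], [-0.001, 0.001, -1.0]]
wrist_force: [0.6, -0.0, -0.8]
gripper_width: 0.002
```

```bash
python3 look.py 6; python3 -c "
from h import *
print(r.sense()['tcp_pos']);save('wrist','w6')"
```

```text
scene red [259.6 198.2] 31 pawl [0.75] res [0.3 0.4]
scene knob cut [300.1 210.4] 545 0.7
  q [-0.794] res [2.1 3.3]
[ 0.42971612 -0.11183038  0.2209796 ]
```

View pics/scene6z.png

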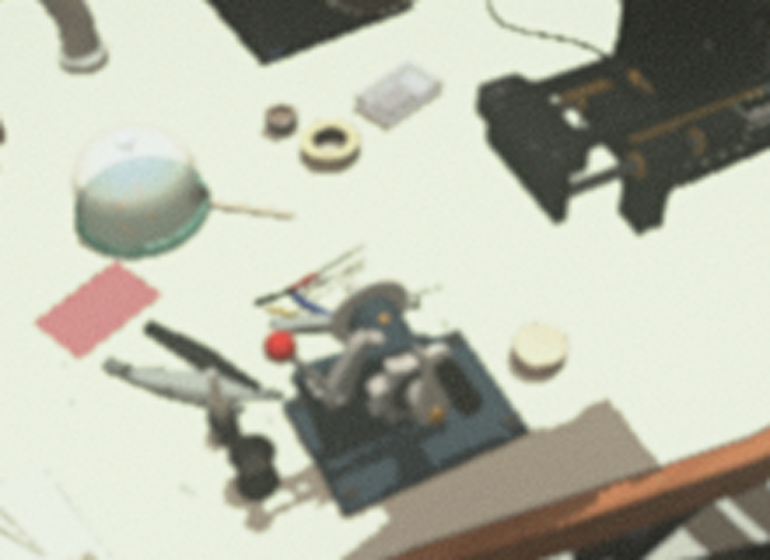

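View pics/top6z.png

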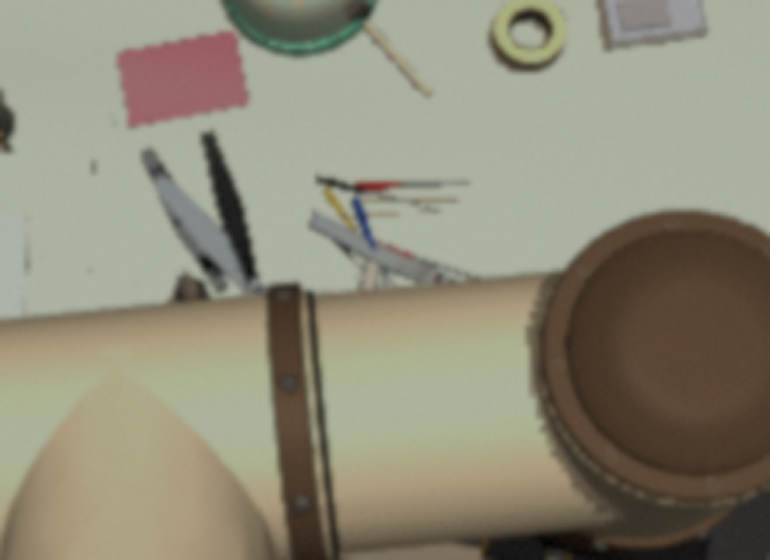

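View pics/w6.png

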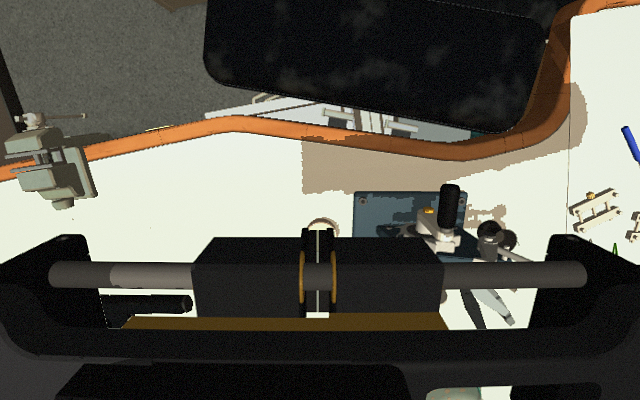

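The scene view has the knob centre at zoomed (459,387); in the wrist view it runs from (450,188) to (447,225). I'll solve the wheel angle from each.

```bash
cat > q.py <<'E'
from h import *
import sys
p=np.load('p.npy'); cc,ss=np.cos(p[2]),np.sin(p[2])
def W(X): return np.array([p[0]+cc*X[0]-ss*X[1],p[1]+ss*X[0]+cc*X[1],X[2]])
s=r.sense(); w=r.capture('wrist'); T=np.array(w['T_tool_cam']); R=np.array(s['ee_rot']); t=np.array(s['tcp_pos'])
Rwc=R@T[:3,:3]; pc=R@T[:3,3]+t; w['R']=Rwc.T; w['t']=-Rwc.T@pc
c=r.capture('scene')
for q in [.043,-.2,-.3,-.35,-.4,-.45,-.5,-.55,-.6,-.65]:
    a=np.radians(62)-q; k=lambda x:W([x,-.055*np.cos(a),.072+.055*np.sin(a)])
    z=lambda X:((proj(c,X)-[180,100]+.36)*3.5).round(0)
    print(q,'scene z',z(k(-.052)),z(k(-.072)),z(k(-.092)),'wrist',proj(w,k(-.052)).round(0),proj(w,k(-.092)).round(0))
E
python3 q.py; python3 - <<'E'
import cv2
a=cv2.imread('pics/w6.png')[170:290,340:520]; cv2.imwrite('pics/w6z.png',cv2.resize(a,None,fx=4,fy=4,interpolation=cv2.INTER_CUBIC))
E
```

```text
0.043 scene z [476. 355.] [491. 377.] [507. 399.] wrist [416. 224.] [420. 183.]
-0.2 scene z [459. 357.] [474. 379.] [490. 402.] wrist [431. 226.] [435. 184.]
-0.3 scene z [452. 359.] [467. 381.] [483. 404.] wrist [437. 227.] [442. 185.]
-0.35 scene z [448. 360.] [463. 382.] [479. 405.] wrist [440. 227.] [445. 185.]
-0.4 scene z [444. 362.] [459. 384.] [475. 406.] wrist [443. 227.] [448. 185.]
-0.45 scene z [440. 363.] [456. 385.] [471. 408.] wrist [446. 227.] [451. 185.]
-0.5 scene z [437. 365.] [452. 387.] [467. 410.] wrist [449. 227.] [454. 185.]
-0.55 scene z [433. 367.] [448. 389.] [463. 412.] wrist [452. 227.] [457. 185.]
-0.6 scene z [429. 368.] [444. 391.] [459. 414.] wrist [455. 227.] [460. 185.]
-0.65 scene z [425. 370.] [440. 393.] [455. 416.] wrist [457. 227.] [463. 185.]
```

View pics/w6z.png

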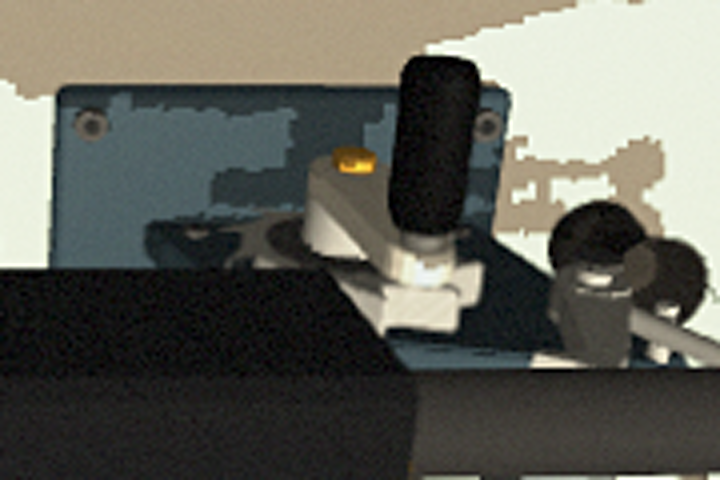

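Both views give a wheel angle of about -0.43 rad, against a window centre of -0.495. I'll nudge the knob another 3.5 mm for margin.

```bash
python3 go.py "[-77,-60,220]" "[-77,-60,111]" "[-77,-25,111]" "[-77,-17.5,111]"
```

```text
winder tcp mm [ -78.1 -121.1  221. ] t 11.5 F [ 0.32 -0.36  0.36]
[-77,-60,220] [-0.046  2.444  0.042] [ 0.   -0.    0.01]
[-77,-60,111] [-0.048  2.444  4.402] [ 0.   -0.    0.01]
[-77,-25,111] [-0.049  3.844  4.402] [ 0.   -0.    0.01]
[-77,-17.5,111] [-0.049  4.144  4.402] [ 0.   -0.    0.01]
```

>>> {"method": "play_rows", "body": {"deltas": [[0,1,0,0,0,0,0],[0,2,0.2,0,0,0,0],[0,2.4,1.2,0,0,0,0],[0,2.4,2.4,0,0,0,0],[0,2.4,3.6,0,0,0,0],[0,2.4,4.4,0,0,0,0],[0,2.8,4.4,0,0,0,0],[0,3.2,4.4,0,0,0,0],[0,3.6,4.4,0,0,0,0],[0,3.85,4.4,0,0,0,0],[0,4.0,4.4,0,0,0,0],[0,4.1,4.4,0,0,0,0]]}}

```text
time_s: 12.7
tcp_pos: [0.4479, -0.0109, 0.1121]
ee_rot: [[-0.985, 0.172, 0.001], [0.172, 0.985, -0.0], [-0.001, -0.0, -1.0]]
wrist_force: [0.6, -3.1, 2.9]
gripper_width: 0.007
```

>>> {"method": "play_rows", "body": {"deltas": [[0,0.02,0,0,0,0,0],[0,0.02,0,0,0,0,0]]}}

```text
time_s: 12.9
tcp_pos: [0.4476, -0.0107, 0.1114]
ee_rot: [[-0.985, 0.173, 0.0], [0.173, 0.985, 0.0], [-0.0, 0.0, -1.0]]
wrist_force: [0.3, -1.4, 0.2]
gripper_width: 0.005
```

```bash
python3 go.py "[-77,-17.5,111]"
```

```text
winder tcp mm [-78.1 -18.7 111.4] t 12.9 F [ 0.53 -1.34  0.22]
[-77,-17.5,111] [-0.043  0.047  0.017] [ 0.  0. -0.]
```

>>> {"method": "play_rows", "body": {"deltas": [[0,-0.4,0,0,0,0,0],[0,-1.0,0,0,0,0,0],[0,-1.4,-0.6,0,0,0,0],[0,-1.5,-1.8,0,0,0,0],[0,-1.5,-3.2,0,0,0,0],[0,-1.5,-4.6,0,0,0,0],[-0.5,-0.8,-4.8,0,0,0,0],[-1.2,0.4,-4.8,0,0,0,0],[-1.8,1.6,-4.8,0,0,0,0],[-2.3,2.8,-4.8,0,0,0,0],[-2.3,4.2,-4.8,0,0,0,0],[-2.3,5.5,-4.8,0,0,0,0]]}}

```text
time_s: 14.1
tcp_pos: [0.5282, 0.1155, 0.2306]
ee_rot: [[-0.985, 0.174, -0.001], [0.174, 0.985, 0.0], [0.001, -0.0, -1.0]]
wrist_force: [-0.3, -0.5, 0.6]
gripper_width: 0.001
```

```bash
python3 go.py "[-20,128,230]"  "[-20,128,153]"
```

```text
winder tcp mm [-20.5 119.6 230.6] t 14.1 F [-0.24 -0.51  0.61]
[-20,128,230] [-0.019  0.337  0.024] [-0.   -0.01 -0.01]
[-20,128,153] [-0.022  0.337  3.104] [-0.   -0.01 -0.01]
```

>>> {"method": "play_rows", "body": {"deltas": [[0,0.2,0,0,0,0,0],[0,0.35,0,0,0,0,0],[0,0.35,0,0,0,0,0]]}}

```text
time_s: 14.4
tcp_pos: [0.5292, 0.1229, 0.231]
ee_rot: [[-0.985, 0.173, -0.001], [0.173, 0.985, -0.0], [0.001, -0.0, -1.0]]
wrist_force: [0.3, -0.6, -0.0]
gripper_width: 0.003
```

```bash
python3 look.py 7;python3 go.py "[-20,128,153]"
```

```text
scene knob cut [299.7 210.9] 455 0.59
  q [-0.818] res [2.1 3.1]
top knob cut [314.8 224.6] 509 0.67
  q [-0.48] res [-2.5 13.8]
winder tcp mm [-20.6 126.7 231.5] t 14.6 F [-0.06  0.21  1.48]
[-20,128,153] [-0.024  0.052  3.138] [ 0.    0.   -0.01]
```

View pics/scene7z.png

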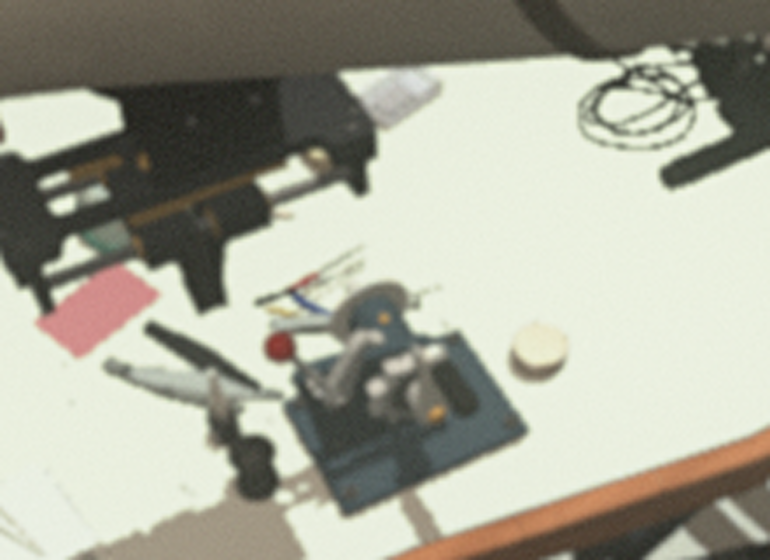

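The ball is still thrown over at (280,346), the knob is at about (455,387) (wheel about -0.46 rad), and the fingertip is left of the ball. I'll lower and push right.

>>> {"method": "play_rows", "body": {"deltas": [[0,0.05,1,0,0,0,0],[0,0.05,2,0,0,0,0],[0,0.05,2.8,0,0,0,0],[0,0.05,3.1,0,0,0,0],[0,0.05,3.1,0,0,0,0]]}}

```text
time_s: 15.1
tcp_pos: [0.5293, 0.124, 0.1531]
ee_rot: [[-0.985, 0.173, -0.002], [0.173, 0.985, -0.001], [0.002, -0.001, -1.0]]
wrist_force: [-0.2, 0.2, 0.9]
gripper_width: 0.007
```

>>> {"method": "play_rows", "body": {"deltas": [[0,-0.25,0,0,0,0,0],[0,-0.5,0,0,0,0,0],[0,-0.7,0,0,0,0,0],[0,-0.9,0,0,0,0,0],[0,-1.1,0,0,0,0,0],[0,-1.3,0,0,0,0,0],[0,-1.5,0,0,0,0,0],[0,-1.7,0,0,0,0,0],[0,-1.9,0,0,0,0,0],[0,-2.1,0,0,0,0,0],[0,-2.3,0,0,0,0,0],[0,-2.5,0,0,0,0,0]]}}

```text
time_s: 16.3
tcp_pos: [0.5188, 0.0627, 0.1538]
ee_rot: [[-0.985, 0.173, -0.0], [0.173, 0.985, -0.0], [0.0, -0.0, -1.0]]
wrist_force: [0.7, -0.7, -0.1]
gripper_width: 0.004
```

```bash
python3 look.py 8;python3 go.py "[-20,55,153]"
```

```text
scene red [282.4 187.9] 27 pawl [0.019] res [0.1 0.3]
scene knob cut [299.7 211.2] 508 0.7
  q [-0.823] res [2.  2.9]
top knob cut [314.6 227.2] 335 0.82
  q [-0.47] res [-2.1 11.3]
winder tcp mm [-20.6  66.3 153.8] t 16.5 F [ 0.25 -0.86  0.19]
[-20,55,153] [-0.022 -0.452  0.033] [ 0.  0. -0.]
```

View pics/scene8z.png

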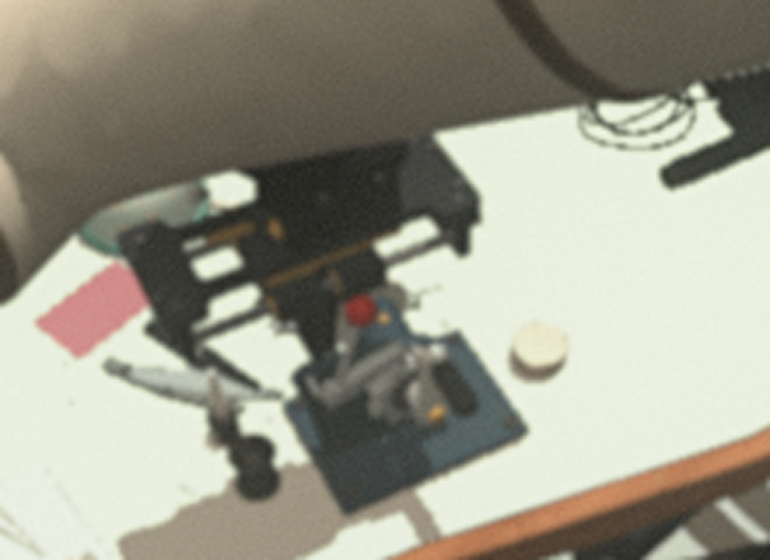

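The ball is back at (361,310), as at the start, and the pawl reads 0.02, so it has dropped in. I'll withdraw left and up, then check.

>>> {"method": "play_rows", "body": {"deltas": [[0,0.4,0,0,0,0,0],[0,0.7,-0.3,0,0,0,0],[0,0.8,-1.4,0,0,0,0],[0,0.8,-2.6,0,0,0,0],[0,0.8,-3.8,0,0,0,0],[0,0.8,-4.4,0,0,0,0],[0.5,-0.4,-4.4,0,0,0,0],[1,-1.8,-4.4,0,0,0,0],[1.5,-3.4,-4.4,0,0,0,0],[2,-5,-4.4,0,0,0,0],[2.3,-6.6,-4.4,0,0,0,0],[2.3,-8,-4.4,0,0,0,0]]}}

```text
time_s: 17.7
tcp_pos: [0.4268, -0.1246, 0.2649]
ee_rot: [[-0.985, 0.172, 0.002], [0.172, 0.985, 0.0], [-0.002, 0.0, -1.0]]
wrist_force: [0.3, 0.2, 0.3]
gripper_width: 0.007
```

>>> {"method": "play_rows", "body": {"deltas": [[0,-1,0,0,0,0,0],[0,-2.4,0,0,0,0,0],[0,-3.8,0,0,0,0,0],[0,-5,0,0,0,0,0],[0,-6,0,0,0,0,0],[0,-6.5,0,0,0,0,0],[0,-6.5,0,0,0,0,0],[0,-6.5,0,0,0,0,0]]}}

```text
time_s: 18.5
tcp_pos: [0.3999, -0.2834, 0.2639]
ee_rot: [[-0.985, 0.173, 0.0], [0.173, 0.985, 0.0], [-0.0, 0.0, -1.0]]
wrist_force: [0.4, -0.0, 0.9]
gripper_width: 0.008
```

```bash
python3 look.py 9; python3 go.py; python3 - <<'E'
from h import *
for n in ['round_box','loupe_1','bottle_2']:
    print(n,[(np.round(d['centre'],3).tolist(),round(d['score'],2)) for d in r.spot_in('scene',n)[:2]])
a=cv2.imread('pics/scene0.png').astype(int);b=cv2.imread('pics/scene9.png').astype(int)
im=cv2.imread('pics/scene9.png')[165:260,215:350]; cv2.imwrite('pics/s9z.png',cv2.resize(im,None,fx=5.7,fy=5.7,interpolation=cv2.INTER_CUBIC))
E
```

```text
scene red [282.8 187.3] 33 pawl [0.005] res [0.1 0.8]
scene knob cut [300. 211.] 441 0.7
  q [-0.811] res [2.  2.9]
top red [298.6 205.9] 75 pawl [0.009] res [-0.1  0.5]
top knob cut [315.8 224.7] 486 0.76
  q [-0.443] res [-2.6 13.9]
winder tcp mm [ -78.  -295.2  264. ] t 18.7 F [-0.1  -0.01 -0.95]
round_box [([0.509, -0.116, 0.023], 0.64)]
loupe_1 [([0.551, 0.111, 0.025], 0.47)]
bottle_2 [([0.595, 0.111, 0.03], 0.42)]
```

View pics/s9z.png

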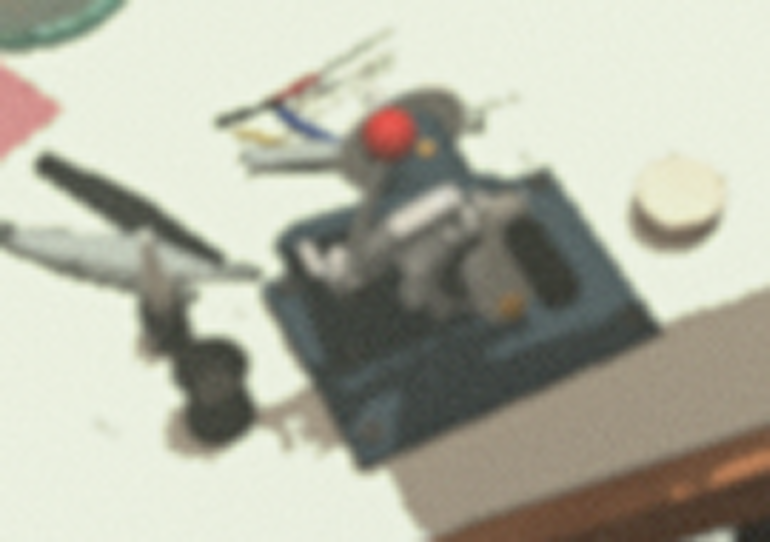

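View pics/top9z.png

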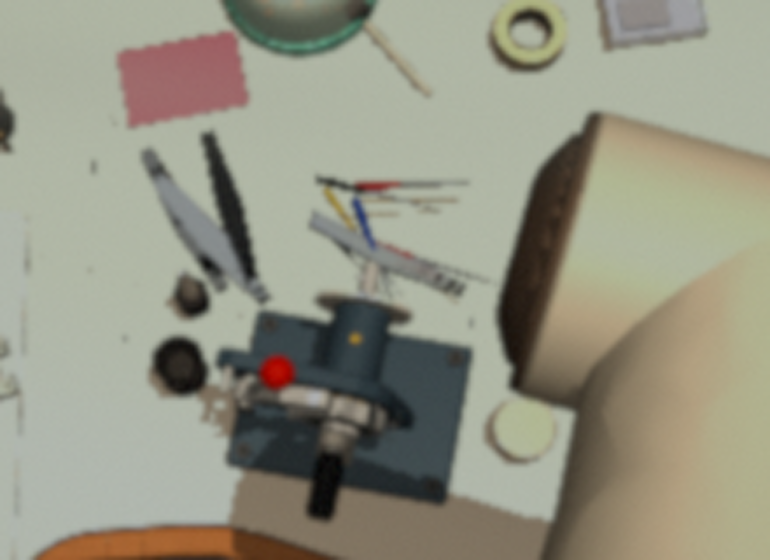

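The ball is back at its starting place in both views (391,133 in the zoomed scene), and the pawl reads 0.005–0.009. The knob is near the top, at (541,262) in the zoomed scene and (325,485) in the zoomed top view, one notch back. The bystanders haven't moved and the hand is clear, so I'm handing in.

```bash
python3 -c "
from h import *
print(r.finish_job())"
```

```text
the job is handed in; nothing more can be done
None
```

I wound the mainspring winder back one notch and locked it again, using only pushes of the shut fingertips, then handed the job in at about 19 s. No verdict is reported, so the results below come from my own camera checks.

- **Steps taken:** I pushed the ball lever left until the pawl read 0.75 rad and stayed up. I then pushed the crank knob left in two gentle goes, with about 6 N the highest I read, and pushed the ball lever back right so the pawl dropped in.
- **Pawl:** it read 0.005 rad in the scene view and 0.009 rad in the top view, so it is fully down.
- **Wheel:** I judged it by eye at about -0.46 rad from the knob's position after the last push. That is inside the -0.63 to -0.36 window for the next notch.
- **Bystanders and hand:** the round box, loupe and oil bottle showed no movement beyond measuring noise (a few mm, bottle height 6 mm). The hand is about 30 cm to the right of the winder and touching nothing.
- **Check that disagreed:** the automatic wheel angle from the network's knob cut-out was unusable. It took in the whole crank and wheel, giving -0.81 rad in the scene view and -0.44 rad with a large misfit in the top view. I relied on the knob's pixel position instead, and the scene and wrist views agreed on it before the last nudge.

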